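# Find the full cash box and put it on the scale

## Task

Two of the three look-alike cash boxes on the riser under the lamp bar are empty and one still has its coin in it; they are locked, so heft them by their handles to tell which. Set the full one down level in the middle of the scale's pan, without dropping it, and let no empty one be left on the scale. The two empty boxes must end up standing where they were, and the other things on the table must not be pushed about.

Things in the scene. Friction and masses are not known exactly. Their poses are not given: they have to be found in the camera images.
- box_a: Grey steel cash box, 130 (x) x 95 (y) x 60 mm high, like the other two. Fixed handle on the lid: a bar 76 mm long along the box's x, 10 mm thick (y), 12 mm high, centre 97 mm above the origin, a post at each end, 31 mm free under it. Origin: centre of the underside, z up. Empty 0.30 to 0.42 kg, full 0.74 to 0.95 kg.
- box_b: Grey steel cash box, 130 (x) x 95 (y) x 60 mm high, like the other two. Fixed handle on the lid: a bar 76 mm long along the box's x, 10 mm thick (y), 12 mm high, centre 97 mm above the origin, a post at each end, 31 mm free under it. Origin: centre of the underside, z up. Empty 0.30 to 0.42 kg, full 0.74 to 0.95 kg.
- box_c: Grey steel cash box, 130 (x) x 95 (y) x 60 mm high, like the other two. Fixed handle on the lid: a bar 76 mm long along the box's x, 10 mm thick (y), 12 mm high, centre 97 mm above the origin, a post at each end, 31 mm free under it. Origin: centre of the underside, z up. Empty 0.30 to 0.42 kg, full 0.74 to 0.95 kg.
- lamp: Fixed wooden riser with a lamp bar over it; origin on the table. Board x = -93 to 117, y = -270 to 270 mm, top 80 mm up. Bar along y (530 mm), 350 to 380 mm up, x = -15 to 60 mm, on posts 30 x 20 mm at x = 30, y = -250 and 250 mm. The boxes stand on the board near x = 0, y = -150, 0, 150 mm; the bar overhangs their handles, so the hand comes in from the robot's side, leaning 22 to 35 degrees.
- pan_top (a point): Middle of the top face of the scale's square steel pan, 170 x 170 x 6 mm, on a white housing 200 x 190 x 36 mm. x and y are the pan's sides. About 74 mm above the table when nothing stands on it.
- pan (a joint): How far the sprung pan has sunk, in m: about 0.004 with nothing on it, 0.011 to 0.014 under an empty box, 0.022 to 0.028 under the full one; stop at 0.031.
- stapler: Bystander, leave it. Origin: centre of its underside. Black desk stapler, 135 x 34 x 55 mm, between two boxes.
- tape: Bystander, leave it. Origin: centre of its underside. Roll of tape, 80 mm across, 25 mm high, lying in front of the riser.
- bottle: Bystander, leave it. Origin: centre of its underside. Clear bottle with a yellow cap, 66 mm across, 200 mm high.
- mug: Bystander, leave it. Origin: centre of its underside. White mug, 80 mm across, 95 mm high.
- calculator: Bystander, leave it. Origin: centre of its underside. Desk calculator, 150 x 85 x 18 mm.
- punch: Bystander, leave it. Origin: centre of its underside. Black and steel hole punch, 110 x 85 x 62 mm.
Not all that is in view belongs to the job. What is shaped like the box_a but turquoise is not meant.

How it is judged:
By the outcome, as a careful person would: the job done as asked, in the order asked, and still so for the second after the job is handed in, with the robot touching nothing.
It also fails if it takes over 64 s, if anything falls off the work surface, if the arm or the gripper's body presses on something with over 40 N, if the wrist force passes 120 N, or if a joint passes its speed limit or range.

## Robot

A 6-joint arm with a two-finger parallel gripper is mounted at the origin on the work surface. World frame = base frame: x ahead of the robot, y to its left, z up, the work surface at z = 0. Lengths are in mm, angles in rad, forces in N, time in s.
With the tool pointing down it reaches from about 350 to 875 mm from the base axis. Payload 4.2 kg.
Tool frame: the origin (TCP) lies on the mounting face of the last link; the fingertips stand 173 mm ahead of it and the grasp point (between the pads) lies 155 mm ahead of it; z points along the fingers, y is the line along which they close (so a half turn about z gives the same grasp; the last joint's range is limited). The gripper opens to 85 mm and grips with 20 to 120 N. Pads are 22 mm wide; open, the fingers measure 114 mm over their backs; the gripper's body (76 mm by 85 mm) begins 54 mm behind the grasp point. The pads swing forward as they close: fully open they stand 13 mm farther back than shut.
Start: joints at [-1.043, 0.385, 0.008, 0, -1.194, -0.259], TCP at [166.001, -602.531, 404.712] pointing down, gripper open.
Joint ranges: [-3.14, 3.14], [-1.21, 2.06], [-1.07, 1.41], [-3.16, 2.05], [-2.99, -0.16], [-3.1, 3.1]. Speed limits (rad/s): [2.79, 2.79, 3.14, 3.14, 3.14, 3.14].

## Interface

Orientations are given as a unit quaternion [x, y, z, w].
In Python, from bench import arm gives the robot as it stands. The module is installed in compiled form; this text tells all that it offers.
- The arm moves only by the tool move_arm, never from a script. Its arguments are lists of equal length, an entry for each row: "fingers": the finger opening in mm, from 0 to 85.4; "travel": the shift along the tool's x, y, z in mm, a list of three; "dr": the turn, a rotation vector about the tool's x, y, z in rad, a list of three. A call has 1 to 10 rows; each row is the pose to reach, as a shift and turn from the pose commanded when the call began, along the tool's axes at that moment; what a row does not reach only later rows make up. A row lasts 1/10 s, in which the tool goes at most 50 mm and 8.59 degrees, less where a joint would pass 70% of its speed; a pose out of reach is approached as far as the arm can. A call with a gripper value outside its range is refused whole. The fingers move at their own pace and stop on an object; the grip force is fixed at half the most. Time passes only in rows, so rows that repeat a pose let the fingers close. It gives the time, the measured TCP pose, the force, the opening and the grip force at its end, in the units of the state.
- arm.read_state(): the state, without advancing time (a new reading comes with each control period).
- arm.get_image(name): name is "scene" or "top"; returns the picture (384x512x3 uint8, red, green, blue); there is no depth.
- arm.camera_model(name): a dict with "intrinsics" (3x3 intrinsics, pixels), "pose" (4x4, takes a point from camera to world coordinates). Camera axes: x right, y up, looking along -z (the intrinsics and any distortion apply to the point x, -y, -z); pixel columns grow to the right and rows downward; lengths in mm; the calibration is good to about 2 mm. A picture is of the moment at which its call begins. camera_model takes no time and is no camera call.
- arm.job_done(): hands the job in; it is judged then, once.
The state is a dict: "clock": time; "joints": joint angles; "joint_vel": joint speeds; "joint_efforts": joint torques, N m; "position": TCP position; "ee_rot": TCP orientation; "contact_force": force on the tool from outside, world axes, zero at the start; "wrist_torque": the same for the moment, N m; "gripper_width": finger opening in mm; "grasp_force": force on a finger pad.
Only numpy, scipy, OpenCV 4.12 (cv2) and the standard library are available. Lean on these libraries where they do the work, as an engineer would, in place of code of your own. Each camera call takes 0.05 s, during which the arm holds its last target. There are 200 camera calls.

## Working session

There is one attempt and no reset: what is moved stays moved. The work goes in short steps, Python scripts to look and compute and a tool call to move; the robot and the scene stay as the last step left them, time stands still between calls to the robot, and variables do not carry over. Pictures are saved under pics/ and viewed, at most 10 in all, crops included, and the job is handed in when it is done.

Besides the shell and the picture viewer there is one more tool, called by a JSON object that holds its "api" and its "payload", one argument or row to a line. move_arm: Moves the arm, as the interface text tells. Its arguments: {"type":"object","properties":{"fingers":{"type":"array","items":{"type":"number"}},"travel":{"type":"array","items":{"type":"array","items":{"type":"number"}}},"dr":{"type":"array","items":{"type":"array","items":{"type":"number"}}}},"required":["fingers","travel","dr"]}

```bash
mkdir -p pics; cat > h.py <<'E'
import numpy as np, cv2
from scipy.spatial.transform import Rotation as R
from bench import arm
def snap(n,f):
    im=arm.get_image(n); cv2.imwrite(f,im[:,:,::-1]); return im
def ray(cam,uv):
    m=arm.camera_model(cam);K=np.array(m["intrinsics"]);P=np.array(m["pose"])
    d=np.linalg.inv(K)@np.array([uv[0],uv[1],1.]);d=np.array([d[0],-d[1],-d[2]])
    return P[:3,3],P[:3,:3]@d
def atz(cam,uv,z):
    o,d=ray(cam,uv);return o+d*(z-o[2])/d[2]
def proj(cam,p):
    m=arm.camera_model(cam);K=np.array(m["intrinsics"]);P=np.array(m["pose"])
    c=P[:3,:3].T@(np.array(p)-P[:3,3]);c=np.array([c[0],-c[1],-c[2]]);q=K@c;return q[:2]/q[2]
E
python3 - <<'E'
from h import *
a=snap("scene","pics/s0.png");b=snap("top","pics/t0.png")
for n in("scene","top"):
    m=arm.camera_model(n);print({k:np.round(v,3).tolist() if k in("intrinsics","pose") else v for k,v in m.items()})
print(arm.read_state())
E
```

```text
{'intrinsics': [[375.491, 0.0, 253.88], [0.0, 375.491, 192.262], [0.0, 0.0, 1.0]], 'pose': [[0.631, -0.733, 0.252, 746.741], [0.776, 0.598, -0.201, -205.865], [-0.003, 0.322, 0.947, 1119.166], [0.0, 0.0, 0.0, 1.0]]}
{'intrinsics': [[350.728, 0.0, 256.268], [0.0, 350.728, 195.316], [0.0, 0.0, 1.0]], 'pose': [[-0.001, 1.0, -0.026, 430.277], [-1.0, -0.001, 0.013, -3.393], [0.013, 0.026, 1.0, 1081.991], [0.0, 0.0, 0.0, 1.0]]}
{'clock': 0.1, 'joints': array([-1.04341193e+00,  3.85499935e-01,  6.79029071e-03, -4.18872686e-04,
       -1.19401951e+00, -2.58596794e-01]), 'joint_vel': array([ 1.31979687e-03, -1.46615631e-05,  4.10743355e-03,  1.41640219e-03,
       -2.47788235e-04, -9.52414627e-04]), 'joint_efforts': array([-2.00389608e-03, -3.93317950e+01,  1.88928705e+01,  4.19795573e+00,
       -2.59286076e-03,  4.00330521e-06]), 'position': array([ 165.96385518, -602.38518869,  403.73167733]), 'ee_rot': array([-1.33912991e-01,  9.90992603e-01,  9.67292848e-04, -1.90260451e-04]), 'contact_force': array([-1.2683176 , -0.03141041, -0.80483059]), 'wrist_torque': array([ 0.06020257, -0.03403422,  0.02380432]), 'grasp_force': 0.0, 'gripper_width': 85.45029731284926}
```

View pics/s0.png

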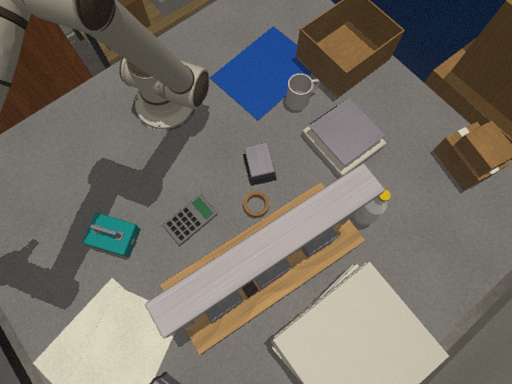

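View pics/t0.png

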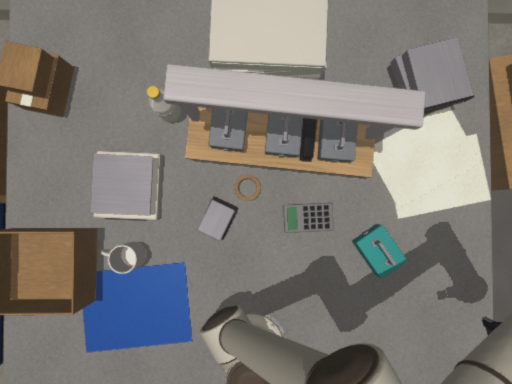

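Top view: three grey boxes under the lamp at (228,128), (285,135) and (340,140). The turquoise look-alike is at (380,250), not meant. The scale, with a grey pan on a white housing, is at (125,185). The grey block at (432,75) and the dark block at (217,218) are other things. Next, a close crop of both areas.

```bash
python3 - <<'E'
import cv2,numpy as np
b=cv2.imread("pics/t0.png")
x=cv2.resize(b[55:185,155:435],(800,371),interpolation=cv2.INTER_CUBIC)
y=cv2.resize(b[145:225,85:245],(456,228),interpolation=cv2.INTER_CUBIC)
c=np.zeros((600,800,3),np.uint8);c[:371]=x;c[372:600,:456]=y;cv2.imwrite("pics/c0.png",c)
E
```

```text
(no output)
```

View pics/c0.png

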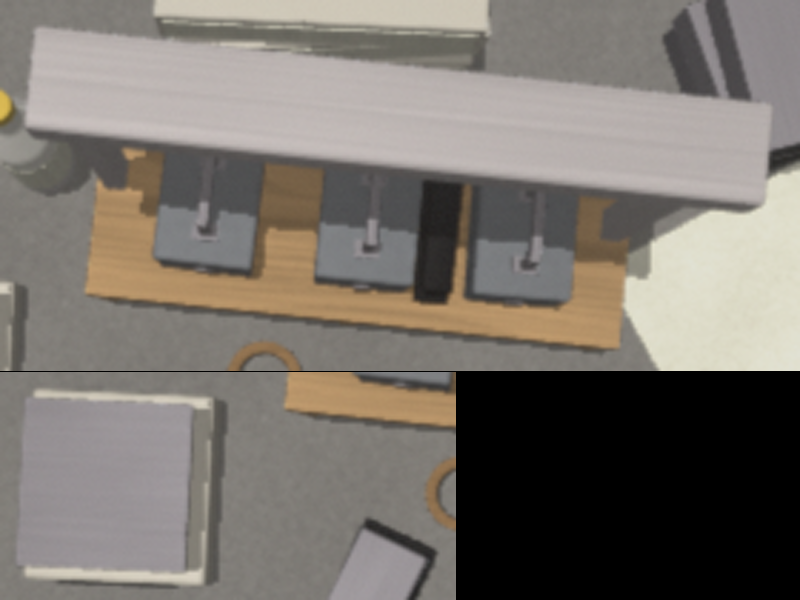

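```bash
python3 - <<'E'
from h import *
f=lambda x,y:(155+x/2.857-.3,55+y/2.857-.3)
g=lambda x,y:(85+x/2.85-.3,145+(y-372)/2.85-.3)
A=lambda p,z:np.round(atz("top",p,z),1)
print("riser front",A(f(88,293),80),A(f(618,347),80))
for n,l,r,b1,b2 in(("L",(156,259),(250,268),(203,222),(210,160)),("M",(317,277),(411,286),(372,240),(376,175)),("R",(467,293),(568,299),(530,262),(537,190))):
    print(n,A(f(*l),140),A(f(*r),140),"bar",A(f(*b1),183),A(f(*b2),183))
print("pan",[A(g(*p),74) for p in((27,398),(193,403),(185,572),(18,567))])
print("bar lamp",[A(f(*p),380) for p in((38,28),(770,103),(763,205),(28,130))])
print("stapler",[A(f(*p),135) for p in((424,180),(462,182),(446,300),(415,298))])
print("tape",A(f(265,372),25),"bottle cap",A((154,93),200))
E
python3 - <<'E'
import cv2,numpy as np
b=cv2.imread("pics/s0.png")
cv2.imwrite("pics/c1.png",cv2.resize(b[180:340,160:410],(800,512),interpolation=cv2.INTER_CUBIC))
E
```

```text
riser front [564.9 185.5  80. ] [ 510.8 -346.6   80. ]
L [589.1 110.4 140. ] [580.6  21.8 140. ] bar [615.3  63.  183. ] [671.5  56.7 183. ]
M [572.2 -41.4 140. ] [ 563.7 -130.2  140. ] bar [599.2 -89.3 183. ] [658.2 -93.2 183. ]
R [ 557.1 -183.2  140. ] [ 551.5 -279.   140. ] bar [ 579.4 -232.2  183. ] [ 644.9 -239.1  183. ]
pan [array([575.5, 447.7,  74. ]), array([570.5, 281.4,  74. ]), array([400.4, 288.3,  74. ]), array([405.7, 454.9,  74. ])]
bar lamp [array([712.1, 164.8, 380. ]), array([ 660.4, -354.1,  380. ]), array([ 587.5, -348.1,  380. ]), array([639.6, 171.5, 380. ])]
stapler [array([ 665.7, -143.7,  135. ]), array([ 663.9, -180. ,  135. ]), array([ 551.1, -164.1,  135. ]), array([ 553. , -134.6,  135. ])]
tape [488.8   9.1  25. ] bottle cap [711.5 242.8 200. ]
```

View pics/c1.png

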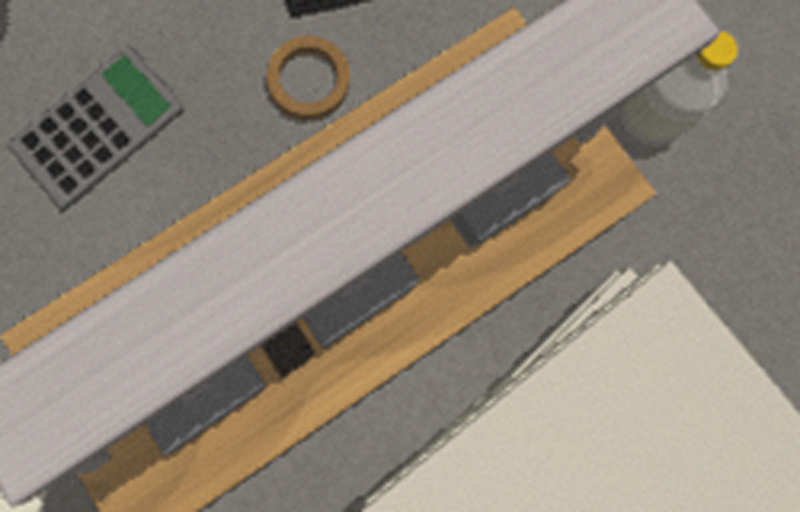

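Scene crop: the lamp bar hides the handles. Boxes, stapler, bottle at (715,48) and tape at (307,76) match the top view. From the measurements:
- **Riser:** origin is about (630,-90) with yaw -0.10.
- **Boxes:** they stand at about riser-local x 4, y ±150 and 0, as described.
- **Pan:** the measured sides of 166–170 mm fit the 170 mm pan.

Candidates are the three grey boxes at (228,128), (285,135) and (340,140). The turquoise one at (380,250) is excluded.

```bash
cat >> h.py <<'E'
import json,os
T=np.radians(32)
def cmd():
    p=np.array([166.001,-602.531,404.712]);r=R.from_quat([-.133913,.990993,0,0])
    # nominal start orientation: pointing down
    for t,d in (json.load(open("log.json")) if os.path.exists("log.json") else []):
        p=p+r.apply(t);r=r*R.from_rotvec(d)
    return p,r
def did(t,d=(0,0,0)):
    L=json.load(open("log.json")) if os.path.exists("log.json") else []
    L.append([list(t),list(d)]);json.dump(L,open("log.json","w"))
def pose(g,yaw,back=0,tilt=T):
    c,s=np.cos(yaw),np.sin(yaw)
    z=np.array([np.sin(tilt)*c,np.sin(tilt)*s,-np.cos(tilt)]);y=np.array([-s,c,0]);x=np.cross(y,z)
    return np.array(g)-z*(155+back),R.from_matrix(np.c_[x,y,z])
def plan(g,yaw,back=0):
    p,r=cmd();P,Q=pose(g,yaw,back)
    print("travel",np.round(r.inv().apply(P-p),1),"dr",np.round((r.inv()*Q).as_rotvec(),3),"TCP",P.round(1))
def st():
    s=arm.read_state();p,r=cmd()
    print(round(s["clock"],2),"p",s["position"].round(1),"cmd",p.round(1),"rotdiff",np.round((r.inv()*R.from_quat(s["ee_rot"])).magnitude(),4),"F",s["contact_force"].round(2),"M",s["wrist_torque"].round(2),"w",round(s["gripper_width"],1),"gf",round(s["grasp_force"],1),"q",s["joints"].round(2))
E
python3 -c "
from h import *
plan([618,-236.5,177],-.1,110)"
```

```text
travel [-401.9  283.5    3. ] dr [ 0.103 -0.552  0.359] TCP [ 478.3 -222.5  401.7]
```

{"api": "move_arm", "payload": {
  "fingers": [85,85,85,85,85,85,85,85,85,85],
  "travel": [
    [-50,35,0],
    [-100,70,0],
    [-150,105,1],
    [-200,141,1],
    [-250,176,2],
    [-300,211,2],
    [-350,247,3],
    [-402,283.5,3],
    [-402,283.5,3],
    [-402,283.5,3]
  ],
  "dr": [
    [0.013,-0.07,0.045],
    [0.026,-0.14,0.09],
    [0.039,-0.21,0.135],
    [0.052,-0.28,0.18],
    [0.065,-0.35,0.225],
    [0.078,-0.42,0.27],
    [0.091,-0.49,0.315],
    [0.103,-0.552,0.359],
    [0.103,-0.552,0.359],
    [0.103,-0.552,0.359]
  ]
}}

```text
clock: 1.1
position: [479.1, -220.1, 401.7]
ee_rot: [0.047, 0.96, -0.013, 0.275]
contact_force: [-0.7, 0.1, 0.4]
gripper_width: 85.2
grasp_force: 0.0
```

```bash
python3 -c "
from h import *
did([-402,283.5,3],[.103,-.552,.359]);st();plan([618,-236.5,177],-.1,110);plan([618,-236.5,177],-.1,0)"
```

```text
1.1 p [ 479.1 -220.1  401.7] cmd [ 478.3 -222.5  401.7] rotdiff 0.0016 F [-0.71  0.1   0.43] M [ 0.01  1.   -0.04] w 85.2 gf 0.0 q [-0.13  0.13 -0.39 -0.03 -0.49 -1.52]
travel [ 0.   0.  -0.1] dr [-0. -0. -0.] TCP [ 478.3 -222.5  401.7]
travel [  0.    0.  109.9] dr [-0. -0. -0.] TCP [ 536.3 -228.3  308.4]
```

{"api": "move_arm", "payload": {
  "fingers": [85,85,85,85,85,85],
  "travel": [
    [0,0,25],
    [0,0,50],
    [0,0,75],
    [0,0,95],
    [0,0,110],
    [0,0,110]
  ],
  "dr": [
    [0,0,0],
    [0,0,0],
    [0,0,0],
    [0,0,0],
    [0,0,0],
    [0,0,0]
  ]
}}

```text
clock: 1.7
position: [536.4, -228.2, 306.0]
ee_rot: [0.048, 0.961, -0.013, 0.273]
contact_force: [-0.8, 0.1, -0.9]
gripper_width: 84.9
grasp_force: 0.0
```

```bash
python3 -c "
from h import *
did([0,0,110]);st()
a=snap('top','pics/t1.png')
cv2.imwrite('pics/c2.png',cv2.resize(a[90:230,260:430,::-1],(680,560),interpolation=cv2.INTER_CUBIC))"
```

```text
1.7 p [ 536.4 -228.2  306. ] cmd [ 536.3 -228.3  308.4] rotdiff 0.0046 F [-0.77  0.1  -0.87] M [ 0.11  1.1  -0.02] w 84.9 gf 0.0 q [-0.13  0.33 -0.39 -0.05 -0.3  -1.5 ]
```

View pics/c2.png

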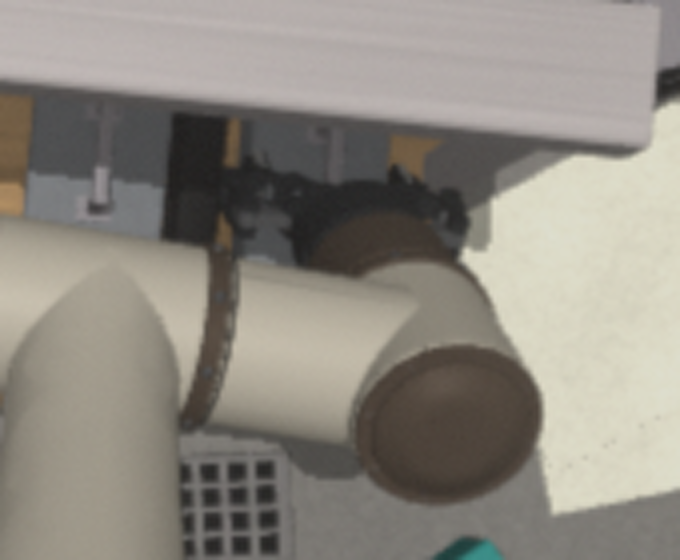

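The gripper straddles the right box's handle, which shows at (333,150) in the crop, and stays clear of the lamp bar. Closing now.

{"api": "move_arm", "payload": {
  "fingers": [0,0,0,0,0,0,0,0],
  "travel": [
    [0,0,0],
    [0,0,0],
    [0,0,0],
    [0,0,0],
    [0,0,0],
    [0,0,0],
    [0,0,0],
    [0,0,0]
  ],
  "dr": [
    [0,0,0],
    [0,0,0],
    [0,0,0],
    [0,0,0],
    [0,0,0],
    [0,0,0],
    [0,0,0],
    [0,0,0]
  ]
}}

```text
clock: 2.55
position: [536.0, -228.4, 308.5]
ee_rot: [0.048, 0.96, -0.014, 0.275]
contact_force: [-2.1, -1.2, 1.9]
gripper_width: 8.8
grasp_force: 60.3
```

```bash
python3 -c "
from h import *
st();p,r=cmd();print(r.inv().apply([0,0,10]))"
```

```text
2.55 p [ 536.  -228.4  308.5] cmd [ 536.3 -228.3  308.4] rotdiff 0.0004 F [-2.1  -1.2   1.91] M [-0.11  1.29 -0.25] w 8.8 gf 60.3 q [-0.13  0.33 -0.39 -0.05 -0.3  -1.5 ]
[-5.29846410e+00 -7.20785222e-04 -8.48093613e+00]
```

{"api": "move_arm", "payload": {
  "fingers": [0,0,0,0,0,0,0,0,0],
  "travel": [
    [-1.3,0,-2.1],
    [-2.6,0,-4.2],
    [-4,0,-6.4],
    [-5.3,0,-8.5],
    [-5.3,0,-8.5],
    [-5.3,0,-8.5],
    [-5.3,0,-8.5],
    [-5.3,0,-8.5],
    [-5.3,0,-8.5]
  ],
  "dr": [
    [0,0,0],
    [0,0,0],
    [0,0,0],
    [0,0,0],
    [0,0,0],
    [0,0,0],
    [0,0,0],
    [0,0,0],
    [0,0,0]
  ]
}}

```text
clock: 3.45
position: [536.2, -228.3, 318.3]
ee_rot: [0.048, 0.96, -0.014, 0.275]
contact_force: [-0.5, -0.7, -3.9]
gripper_width: 9.1
grasp_force: 59.5
```

```bash
python3 -c "
from h import *
did([-5.3,0,-8.5]);st();snap('top','pics/x.png');st()"
```

```text
3.45 p [ 536.2 -228.3  318.3] cmd [ 536.3 -228.3  318.4] rotdiff 0.0003 F [-0.5  -0.73 -3.85] M [ 0.15  1.62 -0.01] w 9.1 gf 59.5 q [-0.13  0.31 -0.38 -0.05 -0.32 -1.5 ]
3.5 p [ 536.2 -228.3  318.4] cmd [ 536.3 -228.3  318.4] rotdiff 0.0002 F [-0.47  0.1  -3.61] M [ 0.19  1.65 -0.06] w 8.8 gf 59.5 q [-0.13  0.31 -0.38 -0.05 -0.32 -1.5 ]
```

Weight is about 3.7 N, so the right box is empty. Putting it back.

{"api": "move_arm", "payload": {
  "fingers": [0,0,0,0,0,85,85,85,85,85],
  "travel": [
    [1.3,0,2.1],
    [2.6,0,4.2],
    [4,0,6.4],
    [5.3,0,8.5],
    [5.3,0,8.5],
    [5.3,0,8.5],
    [5.3,0,8.5],
    [5.3,0,8.5],
    [5.3,0,8.5],
    [5.3,0,8.5]
  ],
  "dr": [
    [0,0,0],
    [0,0,0],
    [0,0,0],
    [0,0,0],
    [0,0,0],
    [0,0,0],
    [0,0,0],
    [0,0,0],
    [0,0,0],
    [0,0,0]
  ]
}}

```text
clock: 4.5
position: [536.4, -228.3, 308.7]
ee_rot: [0.048, 0.96, -0.014, 0.276]
contact_force: [0.1, 0.7, -0.4]
gripper_width: 80.6
grasp_force: 0.0
```

```bash
python3 -c "
from h import *
did([5.3,0,8.5]);st();plan([634.5,-91.5,177],-.1,80);plan([634.5,-91.5,177],-.1,0)"
```

```text
4.5 p [ 536.4 -228.3  308.7] cmd [ 536.3 -228.3  308.4] rotdiff 0.0008 F [ 0.12  0.71 -0.45] M [0.11 1.07 0.01] w 80.6 gf 0.0 q [-0.13  0.33 -0.39 -0.05 -0.3  -1.5 ]
travel [ -1.6 145.9 -79. ] dr [-0. -0. -0.] TCP [510.6 -79.1 376.3]
travel [ -1.6 145.9   1. ] dr [-0. -0. -0.] TCP [552.8 -83.3 308.4]
```

Back off 80, shift over, go in and close on the middle one.

{"api": "move_arm", "payload": {
  "fingers": [85,85,85,85,85,85,85,85,85,85],
  "travel": [
    [0,0,-40],
    [0,0,-79],
    [0,45,-79],
    [-1,90,-79],
    [-1.6,130,-79],
    [-1.6,145.9,-79],
    [-1.6,145.9,-50],
    [-1.6,145.9,-20],
    [-1.6,145.9,1],
    [-1.6,145.9,1]
  ],
  "dr": [
    [0,0,0],
    [0,0,0],
    [0,0,0],
    [0,0,0],
    [0,0,0],
    [0,0,0],
    [0,0,0],
    [0,0,0],
    [0,0,0],
    [0,0,0]
  ]
}}

```text
clock: 5.5
position: [559.9, -88.6, 319.3]
ee_rot: [0.047, 0.963, -0.009, 0.264]
contact_force: [-0.6, 0.7, 0.2]
gripper_width: 84.9
grasp_force: 0.0
```

{"api": "move_arm", "payload": {
  "fingers": [85,0,0,0,0,0,0,0,0],
  "travel": [
    [0,0,0],
    [0,0,0],
    [0,0,0],
    [0,0,0],
    [0,0,0],
    [0,0,0],
    [0,0,0],
    [0,0,0],
    [0,0,0]
  ],
  "dr": [
    [0,0,0],
    [0,0,0],
    [0,0,0],
    [0,0,0],
    [0,0,0],
    [0,0,0],
    [0,0,0],
    [0,0,0],
    [0,0,0]
  ]
}}

```text
clock: 6.4
position: [558.8, -88.1, 321.3]
ee_rot: [0.046, 0.963, -0.008, 0.266]
contact_force: [-1.5, 4.2, 1.7]
gripper_width: 8.1
grasp_force: 61.9
```

```bash
python3 -c "
from h import *
did([-1.6,145.9,1]);st()"
```

```text
6.4 p [558.8 -88.1 321.3] cmd [552.8 -83.3 308.4] rotdiff 0.0227 F [-1.53  4.24  1.68] M [1.02 1.29 0.57] w 8.1 gf 61.9 q [ 0.1   0.27 -0.63  0.61 -0.16 -2.34]
```

The arm stopped at joint 5's limit (-0.16), so the hand is 14 mm off the planned pose. I'll open, back off and come in with less lean (26°), rebasing on the measured pose.

{"api": "move_arm", "payload": {
  "fingers": [85,85,85,85,85,85,85,85,85,85],
  "travel": [
    [0,0,0],
    [0,0,0],
    [0,0,0],
    [0,0,0],
    [0,0,0],
    [0,0,-20],
    [0,0,-45],
    [0,0,-70],
    [0,0,-70],
    [0,0,-70]
  ],
  "dr": [
    [0,0,0],
    [0,0,0],
    [0,0,0],
    [0,0,0],
    [0,0,0],
    [0,0,0],
    [0,0,0],
    [0,0,0],
    [0,0,0],
    [0,0,0]
  ]
}}

```text
clock: 7.4
position: [522.8, -85.6, 381.6]
ee_rot: [0.047, 0.963, -0.008, 0.266]
contact_force: [0.0, -0.0, -0.6]
gripper_width: 84.9
grasp_force: 0.0
```

```bash
python3 - <<'E'
s=open('h.py').read()
s=s.replace("    p=np.array([166.001,-602.531,404.712]);r=R.from_quat([-.133913,.990993,0,0])","    b=json.load(open('base.json'));p=np.array(b[0]);r=R.from_quat(b[1])").replace("T=np.radians(32)","T=np.radians(26)")
s+='''
def rebase():
    s=arm.read_state();json.dump([list(s["position"]),list(s["ee_rot"])],open("base.json","w"));json.dump([],open("log.json","w"))
'''
open('h.py','w').write(s)
E
python3 -c "
from h import *
rebase();st();plan([631,-91.2,177],-.1,80)"
```

```text
7.4 p [522.8 -85.6 381.6] cmd [522.8 -85.6 381.6] rotdiff 0.0 F [ 0.   -0.04 -0.62] M [ 0.11  1.06 -0.05] w 84.9 gf 0.0 q [ 0.16  0.15 -0.55  0.34 -0.36 -2.11]
travel [-7.8  5.2 -3. ] dr [0.01  0.085 0.   ] TCP [528.5 -80.9 388.2]
```

{"api": "move_arm", "payload": {
  "fingers": [85,85,85,85],
  "travel": [
    [-3.9,2.6,-1.5],
    [-7.8,5.2,-3],
    [-7.8,5.2,-3],
    [-7.8,5.2,-3]
  ],
  "dr": [
    [0.005,0.043,0],
    [0.01,0.085,0],
    [0.01,0.085,0],
    [0.01,0.085,0]
  ]
}}

```text
clock: 7.8
position: [528.7, -81.1, 386.5]
ee_rot: [0.049, 0.973, -0.012, 0.223]
contact_force: [-1.0, 0.5, 0.3]
gripper_width: 85.0
grasp_force: 0.0
```

```bash
python3 -c "
from h import *
did([-7.8,5.2,-3],[.01,.085,0]);st();plan([631,-91.2,177],-.1,0)"
```

```text
7.8 p [528.7 -81.1 386.5] cmd [528.5 -80.9 388.2] rotdiff 0.0028 F [-1.01  0.53  0.3 ] M [ 0.09  0.85 -0.01] w 85.0 gf 0.0 q [ 0.17  0.17 -0.47  0.24 -0.51 -2.03]
travel [-0.  0. 80.] dr [ 0. -0.  0.] TCP [563.4 -84.4 316.3]
```

{"api": "move_arm", "payload": {
  "fingers": [85,85,85,85,85,85],
  "travel": [
    [0,0,20],
    [0,0,40],
    [0,0,60],
    [0,0,80],
    [0,0,80],
    [0,0,80]
  ],
  "dr": [
    [0,0,0],
    [0,0,0],
    [0,0,0],
    [0,0,0],
    [0,0,0],
    [0,0,0]
  ]
}}

```text
clock: 8.4
position: [563.1, -84.7, 315.1]
ee_rot: [0.049, 0.974, -0.012, 0.223]
contact_force: [-0.1, -0.3, 0.1]
gripper_width: 84.6
grasp_force: 0.0
```

```bash
python3 -c "
from h import *
did([0,0,80]);st()
print('bar end expected px',proj('top',[631-38,-91.2+3.8,183]))
p,r=cmd();print(r.inv().apply([0,0,10]))
a=snap('top','pics/t2.png')
cv2.imwrite('pics/c3.png',cv2.resize(a[60:200,190:380,::-1],(760,560),interpolation=cv2.INTER_CUBIC))"
```

```text
8.4 p [563.1 -84.7 315.1] cmd [563.3 -84.4 316.3] rotdiff 0.0031 F [-0.1  -0.26  0.14] M [0.08 0.84 0.  ] w 84.6 gf 0.0 q [ 0.14  0.3  -0.52  0.34 -0.33 -2.11]
bar end expected px [284.15976627 141.10814449]
[-4.38273812e+00 -1.33451654e-03 -8.98841503e+00]
```

View pics/c3.png

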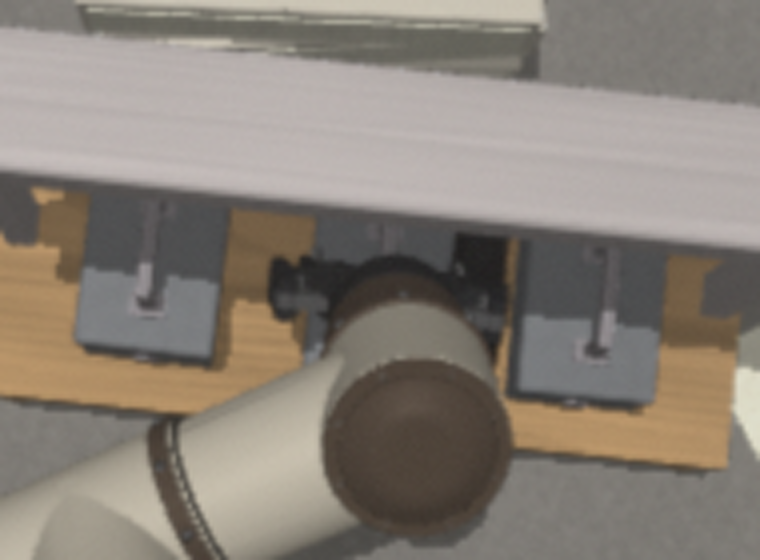

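The gripper centre, around (388,290), is in line with the middle box's handle at (390,235). The right box stands as before. Closing.

{"api": "move_arm", "payload": {
  "fingers": [0,0,0,0,0,0,0,0],
  "travel": [
    [0,0,0],
    [0,0,0],
    [0,0,0],
    [0,0,0],
    [0,0,0],
    [0,0,0],
    [0,0,0],
    [0,0,0]
  ],
  "dr": [
    [0,0,0],
    [0,0,0],
    [0,0,0],
    [0,0,0],
    [0,0,0],
    [0,0,0],
    [0,0,0],
    [0,0,0]
  ]
}}

```text
clock: 9.25
position: [563.2, -84.8, 315.8]
ee_rot: [0.049, 0.973, -0.012, 0.224]
contact_force: [-2.0, -3.2, 1.1]
gripper_width: 8.8
grasp_force: 60.8
```

{"api": "move_arm", "payload": {
  "fingers": [0,0,0,0,0,0,0,0],
  "travel": [
    [-1.1,0,-2.2],
    [-2.2,0,-4.5],
    [-3.3,0,-6.7],
    [-4.4,0,-9],
    [-4.4,0,-9],
    [-4.4,0,-9],
    [-4.4,0,-9],
    [-4.4,0,-9]
  ],
  "dr": [
    [0,0,0],
    [0,0,0],
    [0,0,0],
    [0,0,0],
    [0,0,0],
    [0,0,0],
    [0,0,0],
    [0,0,0]
  ]
}}

```text
clock: 10.05
position: [563.3, -84.5, 325.7]
ee_rot: [0.048, 0.973, -0.011, 0.224]
contact_force: [-0.3, -0.6, -9.2]
gripper_width: 9.3
grasp_force: 59.5
```

```bash
python3 -c "
from h import *
did([-4.4,0,-9]);st();snap('top','pics/x.png');st();plan([651-115-5,60,198],-.1,0)
p,r=cmd();print(r.inv().apply([-199,20,0]))"
```

```text
10.05 p [563.3 -84.5 325.7] cmd [563.4 -84.4 326.3] rotdiff 0.0017 F [-0.25 -0.64 -9.16] M [0.18 1.89 0.01] w 9.3 gf 59.5 q [ 0.15  0.29 -0.5   0.31 -0.36 -2.08]
10.1 p [563.4 -84.5 325.7] cmd [563.4 -84.4 326.3] rotdiff 0.0016 F [-0.01 -0.5  -6.85] M [0.17 1.9  0.01] w 8.8 gf 59.5 q [ 0.15  0.29 -0.5   0.31 -0.36 -2.08]
travel [ 98.1 140.5 -60.1] dr [ 0. -0.  0.] TCP [463.4  66.8 337.3]
[ 1.79770519e+02  1.03751923e-01 -8.76558595e+01]
```

About 8 N, so the middle box is the full one. Drawing it straight out along its own x.

{"api": "move_arm", "payload": {
  "fingers": [0,0,0,0,0,0,0,0,0,0],
  "travel": [
    [9,0,-4.4],
    [27,0,-13.1],
    [45,0,-21.9],
    [63,0,-30.6],
    [81,0,-39.4],
    [99,0,-48.2],
    [117,0,-56.9],
    [135,0,-65.7],
    [144,0,-70],
    [144,0,-70]
  ],
  "dr": [
    [0,0,0],
    [0,0,0],
    [0,0,0],
    [0,0,0],
    [0,0,0],
    [0,0,0],
    [0,0,0],
    [0,0,0],
    [0,0,0],
    [0,0,0]
  ]
}}

```text
clock: 11.1
position: [402.3, -68.8, 325.8]
ee_rot: [0.048, 0.973, -0.012, 0.224]
contact_force: [-0.3, -0.1, -8.0]
gripper_width: 8.6
grasp_force: 59.4
```

```bash
python3 -c "
from h import *
did([144,0,-70]);st();plan([484.5,368,97+95],-.037,0);plan([484.5,130,97+110],-.07,0)"
```

```text
11.1 p [402.3 -68.8 325.8] cmd [404.  -68.5 326.1] rotdiff 0.0015 F [-0.25 -0.06 -7.98] M [0.07 1.84 0.02] w 8.6 gf 59.4 q [ 0.2   0.01 -0.93  0.59 -0.24 -2.43]
travel [ 25.7 438.1 -18.4] dr [-0.028 -0.    -0.056] TCP [416.6 370.5 331.3]
travel [ -2.  203.5 -21.5] dr [-0.013 -0.    -0.027] TCP [416.7 134.8 346.3]
```

```bash
python3 -c "
from h import *
plan([486,60,187],-.1,0);plan([490,200,188],-.07,0)"
```

```text
travel [ -0.8 136.    0.2] dr [ 0. -0.  0.] TCP [418.4  66.8 326.3]
travel [  7.6 273.7  -5.1] dr [-0.013 -0.    -0.027] TCP [422.2 204.8 327.3]
```

{"api": "move_arm", "payload": {
  "fingers": [0,0,0,0,0,0,0,0,0],
  "travel": [
    [0,10,0],
    [0,28,0],
    [0,48,0],
    [-0.8,68,0],
    [-0.8,88,0],
    [-0.8,108,0],
    [-0.8,126,0],
    [-0.8,136,0],
    [-0.8,136,0]
  ],
  "dr": [
    [0,0,0],
    [0,0,0],
    [0,0,0],
    [0,0,0],
    [0,0,0],
    [0,0,0],
    [0,0,0],
    [0,0,0],
    [0,0,0]
  ]
}}

```text
clock: 12.0
position: [419.5, 68.1, 326.6]
ee_rot: [0.047, 0.973, -0.01, 0.225]
contact_force: [0.6, -1.5, -8.2]
gripper_width: 8.9
grasp_force: 59.5
```

```bash
python3 -c "
from h import *
did([-.8,136,0]);st();plan([484.5,368,192],-.037,0)"
```

```text
12.0 p [419.5  68.1 326.6] cmd [418.3  66.8 326.5] rotdiff 0.0033 F [ 0.56 -1.5  -8.24] M [-0.15  1.92 -0.12] w 8.9 gf 59.5 q [ 0.45  0.04 -0.96  0.94 -0.29 -3.  ]
travel [ 26.5 302.1 -18.4] dr [-0.028 -0.    -0.056] TCP [416.6 370.5 331.3]
```

Joint 6 is near its limit (-3.00), so I'll turn the box a quarter turn (yaw to about 1.53). It will still be square with the pan, and the arm gets comfortable joints. I'll raise and turn in stages.

```bash
cat >> h.py <<'E'
def rows(g,yaw,n,hold=1):
    p,r=cmd();z0=r.as_matrix()[:,2];g0=p+155*z0;y0=np.arctan2(z0[1],z0[0])
    for k in range(1,n+1):
        f=k/n;P,Q=pose(g0+(np.array(g)-g0)*f,y0+(yaw-y0)*f)
        print(np.round(r.inv().apply(P-p),1).tolist(),np.round((r.inv()*Q).as_rotvec(),3).tolist())
E
python3 -c "
from h import *
rows([484,62,245],.1,5)"
```

```text
[-4.7, -2.4, -10.6] [-0.018, -0.0, -0.036]
[-9.6, -4.7, -21.1] [-0.035, -0.0, -0.072]
[-14.5, -7.0, -31.5] [-0.053, -0.0, -0.108]
[-19.6, -9.4, -42.0] [-0.07, -0.0, -0.143]
[-24.7, -11.7, -52.3] [-0.088, -0.0, -0.179]
```

{"api": "move_arm", "payload": {
  "fingers": [0,0,0,0,0,0,0],
  "travel": [
    [-4.7,-2.4,-10.6],
    [-9.6,-4.7,-21.1],
    [-14.5,-7,-31.5],
    [-19.6,-9.4,-42],
    [-24.7,-11.7,-52.3],
    [-24.7,-11.7,-52.3],
    [-24.7,-11.7,-52.3]
  ],
  "dr": [
    [-0.018,0,-0.036],
    [-0.035,0,-0.072],
    [-0.053,0,-0.108],
    [-0.07,0,-0.143],
    [-0.088,0,-0.179],
    [-0.088,0,-0.179],
    [-0.088,0,-0.179]
  ]
}}

```text
clock: 12.7
position: [416.3, 54.6, 383.7]
ee_rot: [-0.047, 0.973, 0.011, 0.224]
contact_force: [-0.7, -0.4, -7.9]
gripper_width: 8.6
grasp_force: 59.5
```

```bash
python3 -c "
from h import *
did([-24.7,-11.7,-52.3],[-.088,0,-.179]);st();rows([484,180,250],.55,8)"
```

```text
12.7 p [416.3  54.6 383.7] cmd [416.4  55.2 384.3] rotdiff 0.0031 F [-0.74 -0.42 -7.92] M [-0.24  2.   -0.04] w 8.6 gf 59.5 q [ 0.54 -0.04 -0.77  0.43 -0.47 -2.36]
[-1.7, 10.9, 0.1] [-0.025, -0.0, -0.052]
[-3.6, 21.7, 0.4] [-0.049, -0.0, -0.102]
[-5.6, 32.6, 0.7] [-0.074, -0.0, -0.153]
[-7.9, 43.6, 1.1] [-0.098, -0.0, -0.203]
[-10.4, 54.5, 1.6] [-0.123, 0.0, -0.253]
[-13.0, 65.6, 2.2] [-0.148, 0.0, -0.304]
[-15.8, 76.7, 2.9] [-0.172, 0.0, -0.354]
[-18.8, 87.9, 3.6] [-0.197, 0.0, -0.405]
```

Prediction holds, and the joints are comfortable. Continuing.

{"api": "move_arm", "payload": {
  "fingers": [0,0,0,0,0,0,0,0,0,0],
  "travel": [
    [-1.7,10.9,0.1],
    [-3.6,21.7,0.4],
    [-5.6,32.6,0.7],
    [-7.9,43.6,1.1],
    [-10.4,54.5,1.6],
    [-13,65.6,2.2],
    [-15.8,76.7,2.9],
    [-18.8,87.9,3.6],
    [-18.8,87.9,3.6],
    [-18.8,87.9,3.6]
  ],
  "dr": [
    [-0.025,0,-0.052],
    [-0.049,0,-0.102],
    [-0.074,0,-0.153],
    [-0.098,0,-0.203],
    [-0.123,0,-0.253],
    [-0.148,0,-0.304],
    [-0.172,0,-0.354],
    [-0.197,0,-0.405],
    [-0.197,0,-0.405],
    [-0.197,0,-0.405]
  ]
}}

```text
clock: 13.7
position: [425.9, 143.9, 387.7]
ee_rot: [-0.264, 0.939, 0.06, 0.214]
contact_force: [-0.1, -0.8, -8.4]
gripper_width: 8.7
grasp_force: 59.5
```

```bash
python3 -c "
from h import *
did([-18.8,87.9,3.6],[-.197,0,-.405]);st();rows([488,300,240],1.1,9)"
```

```text
13.7 p [425.9 143.9 387.7] cmd [426.  144.5 389.3] rotdiff 0.0056 F [-0.12 -0.76 -8.42] M [-1.17  1.55  0.  ] w 8.7 gf 59.5 q [ 0.71  0.01 -0.6   0.14 -0.51 -1.83]
[-6.2, 7.0, 4.3] [-0.027, 0.0, -0.055]
[-12.7, 14.0, 8.7] [-0.054, 0.0, -0.11]
[-19.4, 21.0, 13.2] [-0.08, 0.0, -0.165]
[-26.3, 28.1, 17.8] [-0.107, 0.0, -0.22]
[-33.4, 35.2, 22.5] [-0.134, 0.0, -0.275]
[-40.8, 42.4, 27.3] [-0.161, 0.0, -0.329]
[-48.3, 49.7, 32.3] [-0.187, 0.0, -0.384]
[-56.1, 57.1, 37.3] [-0.214, 0.0, -0.439]
[-64.1, 64.7, 42.4] [-0.241, 0.0, -0.494]
```

{"api": "move_arm", "payload": {
  "fingers": [0,0,0,0,0,0,0,0,0,0],
  "travel": [
    [-6.2,7,4.3],
    [-12.7,14,8.7],
    [-19.4,21,13.2],
    [-26.3,28.1,17.8],
    [-33.4,35.2,22.5],
    [-40.8,42.4,27.3],
    [-48.3,49.7,32.3],
    [-56.1,57.1,37.3],
    [-64.1,64.7,42.4],
    [-64.1,64.7,42.4]
  ],
  "dr": [
    [-0.027,0,-0.055],
    [-0.054,0,-0.11],
    [-0.08,0,-0.165],
    [-0.107,0,-0.22],
    [-0.134,0,-0.275],
    [-0.161,0,-0.329],
    [-0.187,0,-0.384],
    [-0.214,0,-0.439],
    [-0.241,0,-0.494],
    [-0.241,0,-0.494]
  ]
}}

```text
clock: 14.7
position: [458.0, 239.6, 378.1]
ee_rot: [-0.509, 0.831, 0.117, 0.19]
contact_force: [0.2, -1.0, -8.3]
gripper_width: 9.1
grasp_force: 59.5
```

```bash
python3 -c "
from h import *
did([-64.1,64.7,42.4],[-.241,0,-.494]);st();rows([488,364.5,215],1.534,8)"
```

```text
14.7 p [458.  239.6 378.1] cmd [457.2 239.5 379.3] rotdiff 0.0031 F [ 0.22 -1.   -8.29] M [-1.97  0.56 -0.16] w 9.1 gf 59.5 q [ 0.75  0.16 -0.32 -0.24 -0.68 -1.06]
[-5.2, -0.0, 6.0] [-0.024, 0.0, -0.049]
[-10.5, -0.1, 12.1] [-0.048, 0.0, -0.098]
[-16.1, -0.0, 18.3] [-0.071, 0.0, -0.146]
[-21.8, -0.0, 24.5] [-0.095, 0.0, -0.195]
[-27.7, 0.1, 30.9] [-0.119, 0.0, -0.244]
[-33.7, 0.2, 37.3] [-0.143, 0.0, -0.293]
[-39.9, 0.4, 43.8] [-0.167, 0.0, -0.341]
[-46.3, 0.7, 50.4] [-0.19, 0.0, -0.39]
```

{"api": "move_arm", "payload": {
  "fingers": [0,0,0,0,0,0,0,0,0,0],
  "travel": [
    [-5.2,0,6],
    [-10.5,0,12.1],
    [-16.1,0,18.3],
    [-21.8,0,24.5],
    [-27.7,0.1,30.9],
    [-33.7,0.2,37.3],
    [-39.9,0.4,43.8],
    [-46.3,0.7,50.4],
    [-46.3,0.7,50.4],
    [-46.3,0.7,50.4]
  ],
  "dr": [
    [-0.024,0,-0.049],
    [-0.048,0,-0.098],
    [-0.071,0,-0.146],
    [-0.095,0,-0.195],
    [-0.119,0,-0.244],
    [-0.143,0,-0.293],
    [-0.167,0,-0.341],
    [-0.19,0,-0.39],
    [-0.19,0,-0.39],
    [-0.19,0,-0.39]
  ]
}}

```text
clock: 15.7
position: [485.6, 295.6, 353.3]
ee_rot: [-0.675, 0.703, 0.156, 0.161]
contact_force: [-0.0, -0.6, -8.0]
gripper_width: 9.1
grasp_force: 59.5
```

```bash
python3 -c "
from h import *
did([-46.3,.7,50.4],[-.19,0,-.39]);st()
p,r=cmd();print(r.inv().apply([0,0,-10]))
a=snap('top','pics/t3.png');b=snap('scene','pics/s3.png')
# expected lid corners (box z: bottom 118-> lid 178)
c=np.hstack([cv2.resize(a[90:270,60:240,::-1],(400,400),interpolation=cv2.INTER_CUBIC),cv2.resize(b[60:240,260:440,::-1],(400,400),interpolation=cv2.INTER_CUBIC)]);cv2.imwrite('pics/c4.png',c)"
```

```text
15.7 p [485.6 295.6 353.3] cmd [485.4 296.6 354.3] rotdiff 0.0039 F [-0.01 -0.57 -8.02] M [-1.91  0.13  0.03] w 9.1 gf 59.5 q [ 0.74  0.3  -0.13 -0.42 -0.86 -0.54]
[4.38414045e+00 1.75582222e-03 8.98773105e+00]
```

View pics/c4.png

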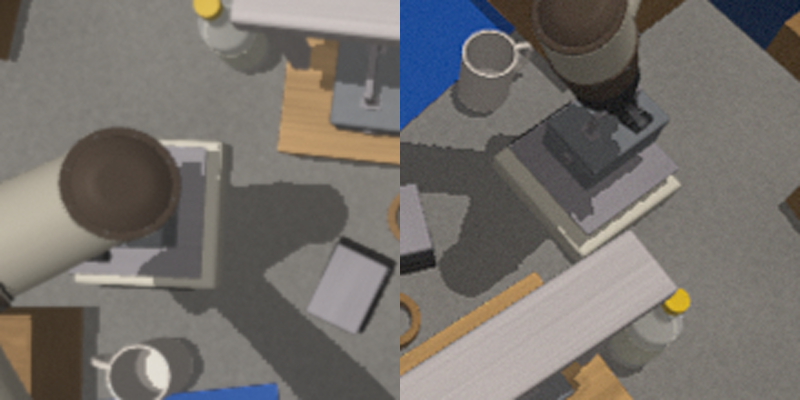

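The box hangs level over the pan. In the scene half, the lid runs from about (545,138) to (668,122), with the pan around it. Checking the centring by projection.

```bash
python3 -c "
from h import *
b=cv2.imread('pics/s3.png');k=4
c=cv2.resize(b[85:185,295:395],None,fx=6,fy=6,interpolation=cv2.INTER_CUBIC)
def poly(cx,cy,yaw,a,w,z,col):
    P=[]
    for x,y in((a,w),(-a,w),(-a,-w),(a,-w)):
        q=proj('scene',[cx+x*np.cos(yaw)-y*np.sin(yaw),cy+x*np.sin(yaw)+y*np.cos(yaw),z]);P.append((q-[295,85]+.5)*6)
    cv2.polylines(c,[np.int32(P)],True,col,1)
poly(486,367,1.534,65,47.5,177,(0,255,0));poly(488,368,-.037,85,85,74,(0,0,255))
cv2.imwrite('pics/c5.png',c)"
```

```text
(no output)
```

View pics/c5.png

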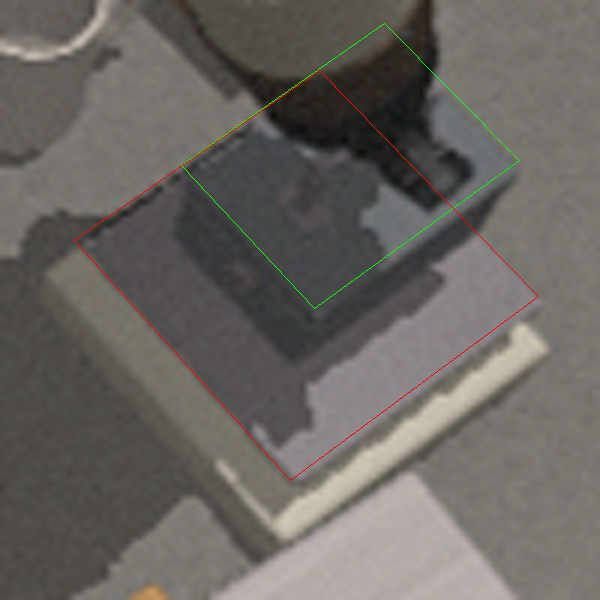

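The overlay matches the lid and the pan within about 2 mm. Lowering gently.

{"api": "move_arm", "payload": {
  "fingers": [0,0,0,0,0,0,0],
  "travel": [
    [2.6,0,5.4],
    [5.3,0,10.8],
    [7.9,0,16.2],
    [10.5,0,21.6],
    [13.2,0,27],
    [15.8,0,32.4],
    [15.8,0,32.4]
  ],
  "dr": [
    [0,0,0],
    [0,0,0],
    [0,0,0],
    [0,0,0],
    [0,0,0],
    [0,0,0],
    [0,0,0]
  ]
}}

```text
clock: 16.5
position: [485.3, 296.4, 316.4]
ee_rot: [-0.676, 0.702, 0.157, 0.16]
contact_force: [-0.8, -0.2, -7.3]
gripper_width: 9.1
grasp_force: 59.5
```

{"api": "move_arm", "payload": {
  "fingers": [0,0,0,0,0,0,0,0,0],
  "travel": [
    [1.1,0,2.2],
    [2.2,0,4.5],
    [3.3,0,6.7],
    [4.4,0,9],
    [5.5,0,11.2],
    [6.6,0,13.5],
    [7.7,0,15.7],
    [7.7,0,15.7],
    [7.7,0,15.7]
  ],
  "dr": [
    [0,0,0],
    [0,0,0],
    [0,0,0],
    [0,0,0],
    [0,0,0],
    [0,0,0],
    [0,0,0],
    [0,0,0],
    [0,0,0]
  ]
}}

```text
clock: 17.4
position: [485.8, 296.6, 300.8]
ee_rot: [-0.676, 0.702, 0.156, 0.162]
contact_force: [0.4, -1.5, -3.8]
gripper_width: 9.2
grasp_force: 60.0
```

```bash
python3 -c "
from h import *
did([15.8,0,32.4]);did([7.7,0,15.7]);st()"
```

```text
17.4 p [485.8 296.6 300.8] cmd [485.4 296.5 300.8] rotdiff 0.0003 F [ 0.42 -1.52 -3.81] M [-1.7  -0.16 -0.15] w 9.2 gf 60.0 q [ 0.73  0.35 -0.18 -0.47 -0.77 -0.47]
```

{"api": "move_arm", "payload": {
  "fingers": [0,0,0,0,0,0,0,0],
  "travel": [
    [0.8,0,1.7],
    [1.7,0,3.4],
    [2.5,0,5.1],
    [3.4,0,6.8],
    [4.2,0,8.5],
    [4.2,0,8.5],
    [4.2,0,8.5],
    [4.2,0,8.5]
  ],
  "dr": [
    [0,0,0],
    [0,0,0],
    [0,0,0],
    [0,0,0],
    [0,0,0],
    [0,0,0],
    [0,0,0],
    [0,0,0]
  ]
}}

```text
clock: 18.2
position: [485.8, 296.6, 291.3]
ee_rot: [-0.676, 0.702, 0.156, 0.162]
contact_force: [2.3, -2.1, -0.5]
gripper_width: 8.9
grasp_force: 60.5
```

```bash
python3 -c "
from h import *
did([4.2,0,8.5]);st();snap('top','pics/x.png');st();snap('top','pics/x.png');st()"
```

```text
18.2 p [485.8 296.6 291.3] cmd [485.4 296.5 291.3] rotdiff 0.0005 F [ 2.28 -2.15 -0.53] M [-1.44 -0.53 -0.34] w 8.9 gf 60.5 q [ 0.73  0.37 -0.19 -0.48 -0.75 -0.45]
18.25 p [485.8 296.6 291.3] cmd [485.4 296.5 291.3] rotdiff 0.0005 F [ 3.23 -1.38 -0.7 ] M [-1.43 -0.54 -0.25] w 9.4 gf 60.5 q [ 0.73  0.37 -0.19 -0.48 -0.75 -0.45]
18.3 p [485.8 296.5 291.2] cmd [485.4 296.5 291.3] rotdiff 0.0004 F [ 3.25 -1.48 -0.83] M [-1.37 -0.63 -0.37] w 8.7 gf 60.5 q [ 0.73  0.37 -0.19 -0.48 -0.75 -0.45]
```

{"api": "move_arm", "payload": {
  "fingers": [0,0,85,85,85,85,85,85,85],
  "travel": [
    [0.4,0,0.9],
    [0.4,0,0.9],
    [0.4,0,0.9],
    [0.4,0,0.9],
    [0.4,0,0.9],
    [0.4,0,0.9],
    [0.4,0,0.9],
    [0.4,0,0.9],
    [0.4,0,0.9]
  ],
  "dr": [
    [0,0,0],
    [0,0,0],
    [0,0,0],
    [0,0,0],
    [0,0,0],
    [0,0,0],
    [0,0,0],
    [0,0,0],
    [0,0,0]
  ]
}}

```text
clock: 19.2
position: [485.4, 296.5, 289.9]
ee_rot: [-0.676, 0.702, 0.156, 0.161]
contact_force: [0.3, 0.0, -0.1]
gripper_width: 85.1
grasp_force: 0.0
```

{"api": "move_arm", "payload": {
  "fingers": [85,85,85,85,85,85,85,85,85,85],
  "travel": [
    [0,0,-15],
    [0,0,-40],
    [0,0,-70],
    [0,0,-100],
    [0,0,-130],
    [0,0,-150],
    [0,0,-150],
    [0,0,-150],
    [0,0,-150],
    [0,0,-150]
  ],
  "dr": [
    [0,0,0],
    [0,0,0],
    [0,0,0],
    [0,0,0],
    [0,0,0],
    [0,0,0],
    [0,0,0],
    [0,0,0],
    [0,0,0],
    [0,0,0]
  ]
}}

```text
clock: 20.2
position: [483.0, 231.0, 423.4]
ee_rot: [-0.676, 0.702, 0.157, 0.16]
contact_force: [0.1, 0.3, -1.0]
gripper_width: 85.3
grasp_force: 0.0
```

```bash
python3 -c "
from h import *
st();a=snap('top','pics/t4.png');b=snap('scene','pics/s4.png')
c=np.zeros((600,800,3),np.uint8)
c[:384,:400]=cv2.resize(a[50:250,80:288,::-1],(400,384),interpolation=cv2.INTER_CUBIC)
c[:384,400:]=cv2.resize(a[50:250,240:448,::-1],(400,384),interpolation=cv2.INTER_CUBIC)
c[384:,:]=cv2.resize(b[85:185,230:600,::-1],(800,284))[:216] if 0 else 0
c[384:,:288]=cv2.resize(b[95:185,290:410,::-1],(288,216),interpolation=cv2.INTER_CUBIC)
cv2.imwrite('pics/c6.png',c)"
```

```text
20.2 p [483.  231.  423.4] cmd [485.4 296.5 291.3] rotdiff 0.0038 F [ 0.14  0.33 -1.  ] M [-0.87  0.03 -0.03] w 85.3 gf 0.0 q [ 0.64  0.19 -0.1  -0.41 -1.03 -0.51]
```

View pics/c6.png

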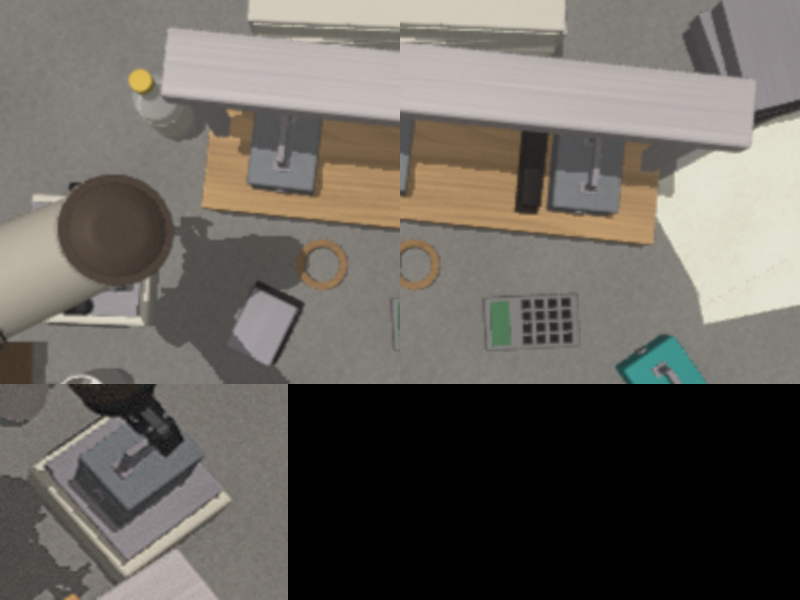

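The full box stands on the pan, centred and level. The left box, right box, stapler and tape look unmoved, and the hand is clear. One numeric check that the right box and stapler haven't shifted, then hand in.

```bash
python3 -c "
from h import *
a=cv2.imread('pics/t0.png',0);b=cv2.imread('pics/t4.png',0)
for n,(x,y,w,h) in dict(L=(205,108,45,48),R=(318,118,42,48),stapler=(298,118,20,48)).items():
    s,_=cv2.phaseCorrelate(np.float32(a[y:y+h,x:x+w]),np.float32(b[y:y+h,x:x+w]));print(n,np.round(s,2))
arm.job_done()"
```

```text
L [0.54 0.02]
R [-0.02 -0.02]
stapler [0.02 0.24]
the job is handed in; nothing more can be done
```

The middle box was the full one: it now stands level in the middle of the scale's pan, the two empty boxes are where they were on the riser, and the job is handed in.

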